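Aim the sensor arm at the green capacitor and close the isolator

ROBOT

A 6-joint arm with a two-finger parallel gripper is mounted at the origin on the work surface. World frame = base frame: x ahead of the robot, y to its left, z up, the work surface at z = 0. Lengths are in mm, angles in degrees, forces in N, time in s.
With the tool pointing down it reaches from about 350 to 850 mm from the base axis. Payload 8.1 kg.
Tool frame: the origin (TCP) lies midway between the tips of the shut fingers; the grasp point (between the pads) lies 19 mm behind it; z points along the fingers, y is the line along which they close (so a half turn about z gives the same grasp; the last joint's range is limited). The gripper opens to 85 mm and grips with 20 to 120 N. Pads are 22 mm wide; open, the fingers measure 114 mm over their backs; the gripper's body (76 mm by 85 mm) begins 54 mm behind the grasp point. The pads swing forward as they close: fully open they stand 13 mm farther back than shut.
Start: joints at [-67.976, 7.471, 85.268, -0, 87.261, -4.893], TCP at [271.644, -534.99, 193.492] pointing down, gripper open.
Joint ranges: [-169.43, 169.43], [-51.17, 129.36], [1.28, 143.12], [-76.62, 256.62], [0, 156.53], [-152.29, 152.29]. Speed limits (degrees/s): [136.94, 136.94, 159.86, 180, 180, 180].

INTERFACE

Orientations are given as [roll, pitch, yaw] about the fixed x, y, z axes, in that order (R = Rz(yaw) Ry(pitch) Rx(roll)).
In Python, from bench import sense, snapshot, camera_params, hand_in, masks_of, pinpoint gives the robot as it stands.
- The arm moves only by the tool step_arm, never from a script. Its argument "targets" is a list of rows, each an object with "angular": the turn, a rotation vector about the tool's x, y, z scaled (see below), a list of three; "dp": the shift along the tool's x, y, z scaled (see below), a list of three; "fingers": the closure, from 0 (fully open) to 1 (shut). A call has exactly 8 rows; each row is the pose to reach, as a shift and turn from the pose commanded when the call began, along the tool's axes at that moment, turning the shorter way round; what a row does not reach only later rows make up. The controller multiplies each number of a shift by 0.2 m and each number of a turn by 180 degrees. A row lasts 1/8 s, in which the tool goes at most 62.5 mm and 10.7 degrees, less where a joint would pass 70% of its speed; a pose out of reach is approached as far as the arm can. A call with a number of a shift or a turn outside -1 to 1 is refused whole. A call with a gripper value outside its range is refused whole. The fingers move at their own pace and stop on an object; "newtons" is the grip in N (left out, the last holds). Time passes only in rows, so rows that repeat a pose let the fingers close, or fill a call up. It gives the time, the measured TCP pose, the force, the opening and the grip force at its end, in the units of the state.
- sense(): the state, without advancing time (a new reading comes with each control period).
- snapshot(name): name is "side" or "top"; returns the picture (400x640x3 uint8, blue, green, red); there is no depth.
- camera_params(name): a dict with "vfov" (degrees; the focal length in pixels is half the picture's height over the tangent of half this angle, whatever the lens; pixels are square), "cx", "cy" (the principal point, pixels), "R" (3x3) and "t" (3): a world point X has camera coordinates R X + t. Camera axes: x right, y down, z forward; pixel columns grow to the right and rows downward; lengths in mm; the calibration is good to about 2 mm. A picture is of the moment at which its call begins. camera_params takes no time and is no camera call.
- hand_in(): hands the job in; it is judged then, once.
Trained networks look in the newest picture that a camera, given by its name, has taken for a name from the list of things; names that differ only in an ending like _2 or _b are one class to them, and where a whole thing is asked for, a point or a joint stands for the part that bears it (a point fixed in the world has none). Each returns a list of dicts, best first, with "conf" (0 to 1); they miss things now and then, are a little off and sometimes report something else, mostly with a low value. They report only what shows in the picture. A call takes as long as a camera call.
- masks_of(camera, label): "pixels" (400x640 bool, what is visible of it) and "at" ([column, row] in pixels, amid what is visible of it).
- pinpoint(camera, label): "at" ([column, row] in pixels: a listed point, or the origin of a listed thing).
The state is a dict: "time": time; "joint_pos": joint angles; "qd": joint speeds; "joint_efforts": joint torques, N m; "tool_pos": TCP position; "tcp_rot": TCP orientation; "ft_force": force on the tool from outside, world axes, zero at the start; "wrist_torque": the same for the moment, N m; "finger_gap": finger opening in mm; "grip_force": force on a finger pad.
Only numpy, scipy, OpenCV 4.12 (cv2) and the standard library are available. Lean on these libraries where they do the work, as an engineer would, in place of code of your own. Each camera call takes 0.05 s, during which the arm holds its last target. There are 200 camera calls.

TASK

Set up the bench for a temperature reading: with a fingertip, push the red sensor arm round until it points squarely at the middle of the green capacitor. Then push the isolator lever with the yellow knob all the way round to its stop, over the brass contact, and leave the arm pointing at the green capacitor. Leave the capacitors and everything else on the bench standing where they are; nothing is to be picked up.

Things in the scene. Friction and masses are not known exactly. Their poses are not given: they have to be found in the camera images.
- fixture: Fixed aluminium base plate, 265 x 300 x 12 mm (its x, y, z), which carries the sensor arm and the four capacitors. Origin: on the table under the arm's pivot; the plate reaches from -60 to +205 mm in its x and 150 mm either side in y. The capacitors stand in an arc of about 165 mm radius round the pivot, at about -60, -29, +29 and +60 degrees from its x axis, in any colour order. Its yaw varies.
- sensor_arm (a joint): Turn of the red sensor arm about its vertical pivot, rad: 0 along the fixture's x axis, positive counter-clockwise seen from above, stops at -1.45 and +1.45; starts within 0.25 of 0. Stiff pivot, about 0.1 N m (1.2 N at 85 mm): it stays where it is left.
- sensor_pivot (a point): On the arm's pivot axis, at mid height of the arm (47 mm above the table). x axis along the arm towards its tip, y across it to the left, z up. A black hub 44 mm across stands here, top at 62 mm above the table.
- sensor_tip (a point): Sensor lens at the arm's tip, 132 mm from the pivot, same height and axes as sensor_pivot. The arm is a straight red bar 16 mm wide, its underside 40 mm and top 54 mm above the table, 28 mm of free height below it over the plate; the black sensor, 18 mm across, covers the last 24 mm. It points at the thing that lies on its x axis ahead of the tip.
- green_cap: Capacitor can, upright cylinder 34 mm across and 45 mm tall, with a small bare metal disc on top, about 70 g; loose, standing on the fixture plate with its underside 12 mm above the table. Origin: centre of its underside. Sleeve colour: green. The one to point at.
- blue_cap: Capacitor can, upright cylinder 34 mm across and 45 mm tall, with a small bare metal disc on top, about 70 g; loose, standing on the fixture plate with its underside 12 mm above the table. Origin: centre of its underside. Sleeve colour: blue.
- orange_cap: Capacitor can, upright cylinder 34 mm across and 45 mm tall, with a small bare metal disc on top, about 70 g; loose, standing on the fixture plate with its underside 12 mm above the table. Origin: centre of its underside. Sleeve colour: orange.
- white_cap: Capacitor can, upright cylinder 34 mm across and 45 mm tall, with a small bare metal disc on top, about 70 g; loose, standing on the fixture plate with its underside 12 mm above the table. Origin: centre of its underside. Sleeve colour: white.
- switch_box: Fixed grey isolator box, 120 x 120 x 30 mm; origin on the table under the lever's pivot; the box reaches from -40 to +80 mm in its x and 60 mm either side in y. On its top a white pad marks the open end and a brass contact the closed end of the lever's travel. It stands left or right of the fixture.
- lever (a joint): Turn of the isolator lever about its vertical pivot, rad: 0 fully open (lever 0.7 rad clockwise of the box's x axis, over the white pad), grows counter-clockwise seen from above to the stop at 1.4 (0.7 rad counter-clockwise of the box's x axis, over the brass contact); starts between 0 and 0.25. Stiff, about 0.12 N m, stays where it is left.
- lever_pivot (a point): On the lever's pivot axis, 52 mm above the table; x axis along the lever towards its knob, y across it to the left, z up. A black hub 34 mm across, top at 64 mm above the table.
- lever_knob (a point): Centre of the yellow knob, 98 mm from the pivot, 59 mm above the table; the knob is an upright cylinder 24 mm across, from 44 to 74 mm above the table. The lever between pivot and knob is a steel bar 14 mm wide, from 46 to 58 mm above the table.
- heatsink: Loose finned aluminium heat sink, 50 x 40 x 28 mm, on the left of the bench; not part of the job. Origin: centre of its underside.
- spool: Loose blue and silver solder spool, 54 mm across, 34 mm tall, beyond the work; not part of the job. Origin: centre of its underside.
- bottle: Loose clear bottle with a red cap, 48 mm across, 110 mm tall, beyond the work; not part of the job. Origin: centre of its underside.
- screwdriver: Loose screwdriver lying on the right of the bench; not part of the job. Origin: under its middle.

How it is judged:
By the outcome, as a careful person would: the job done as asked, in the order asked, and still so for the second after the job is handed in, with the robot touching nothing.
It also fails if it takes over 58 s, if anything falls off the work surface, if the arm or the gripper's body presses on something with over 40 N, if the wrist force passes 120 N, or if a joint passes its speed limit or range.

## Working session

There is one attempt and no reset: what is moved stays moved. The work goes in short steps, Python scripts to look and compute and a tool call to move; the robot and the scene stay as the last step left them, time stands still between calls to the robot, and variables do not carry over. Pictures are saved under pics/ and viewed, at most 10 in all, crops included, and the job is handed in when it is done.

Besides the shell and the picture viewer there is one more tool, called after "Emit:" as name(argument=value, ...), one argument or row to a line, values as JSON. step_arm: Moves the arm, as the interface text tells. Its arguments: {"type":"object","properties":{"targets":{"type":"array","items":{"type":"object","properties":{"angular":{"type":"array","items":{"type":"number","minimum":-1,"maximum":1}},"dp":{"type":"array","items":{"type":"number","minimum":-1,"maximum":1}},"fingers":{"type":"number"}}}},"newtons":{"type":"number"}},"required":["targets"]}

```bash
mkdir -p pics
cat > h.py <<'E'
import numpy as np, cv2
from bench import *
def ray(cam,px):
    p=camera_params(cam); f=200/np.tan(np.radians(p["vfov"])/2)
    R=np.array(p["R"]);t=np.array(p["t"])
    d=R.T@np.array([(px[0]-p["cx"])/f,(px[1]-p["cy"])/f,1]); return -R.T@t,d
def at_z(cam,px,z):
    o,d=ray(cam,px); return (o+d*(z-o[2])/d[2])
def proj(cam,X):
    p=camera_params(cam); f=200/np.tan(np.radians(p["vfov"])/2)
    c=np.array(p["R"])@np.array(X)+np.array(p["t"]); return c[:2]/c[2]*f+[p["cx"],p["cy"]]
E
python3 - <<'E'
from h import *
for c in("top","side"):
    cv2.imwrite(f"pics/{c}0.png",snapshot(c)); p=camera_params(c);print(c,p["vfov"],ray(c,(320,200)))
    for n,z in dict(sensor_pivot=47,sensor_tip=47,green_cap=12,blue_cap=12,orange_cap=12,white_cap=12,lever_pivot=52,lever_knob=59,switch_box=0,fixture=0).items():
        r=pinpoint(c,n)[:2]
        print(c,n,[(np.round(q["at"]),round(q["conf"],2),at_z(c,q["at"],z).round(1)) for q in r])
print(sense())
E
```

```text
top 44.07161178373072 (array([ 441.03106882,    4.96889984, 1537.89528554]), array([ 0.12006969,  0.02704706, -0.99268229]))
top sensor_pivot [(array([278., 228.]), 0.71, array([538.3, 174. ,  47. ]))]
top sensor_tip [(array([276., 186.]), 0.74, array([664.4, 179.2,  47. ])), (array([232., 211.]), 0.32, array([591.4, 312.9,  47. ]))]
top green_cap [(array([297., 179.]), 0.63, array([692.6, 119.2,  12. ])), (array([249., 187.]), 0.57, array([668.4, 267.1,  12. ]))]
top blue_cap [(array([274., 187.]), 0.52, array([667.8, 190.5,  12. ])), (array([321., 195.]), 0.4, array([642.5,  43. ,  12. ]))]
top orange_cap [(array([250., 188.]), 0.47, array([666.2, 265.2,  12. ]))]
top white_cap [(array([233., 210.]), 0.41, array([599. , 317.3,  12. ]))]
top lever_pivot [(array([400., 245.]), 0.65, array([ 482.4, -192.6,   52. ])), (array([401., 242.]), 0.61, array([ 492.5, -197.3,   52. ]))]
top lever_knob [(array([418., 215.]), 0.56, array([ 570. , -249.3,   59. ])), (array([401., 244.]), 0.36, array([ 483.6, -193.8,   59. ]))]
top switch_box [(array([402., 244.]), 0.66, array([ 488.4, -206.7,    
[... 1140 characters left out ...]
 0. ]))]
{'time': 1.1, 'joint_pos': array([-6.79775414e+01,  7.47298484e+00,  8.52684099e+01,  2.25293967e-03,
        8.72626470e+01, -4.89155588e+00]), 'qd': array([ 0.01619016, -0.07656711, -0.05311883, -0.03093879, -0.02816514,
        0.02908362]), 'joint_efforts': array([-6.21593535e-04, -5.69341850e+01, -5.00872815e+01, -2.53509952e-04,
        1.33168196e-03, -2.20669494e-05]), 'tool_pos': array([ 271.63479208, -534.97526691,  193.46739397]), 'tcp_rot': array([-1.79996165e+02, -2.58680989e-03,  2.69139067e+01]), 'ft_force': array([-0.23792156,  0.08118607,  0.56073287]), 'wrist_torque': array([-0.04974858, -0.00173551,  0.03373838]), 'grip_force': 0.0, 'finger_gap': 85.3875220336598}
```

Run:
```python
import cv2
a=cv2.imread("pics/top0.png")[150:300,200:460];cv2.imwrite("pics/a.png",cv2.resize(a,None,fx=3,fy=3,interpolation=2))
a=cv2.imread("pics/side0.png");cv2.imwrite("pics/b.png",a)
```

```text
(no output)
```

View pics/a.png

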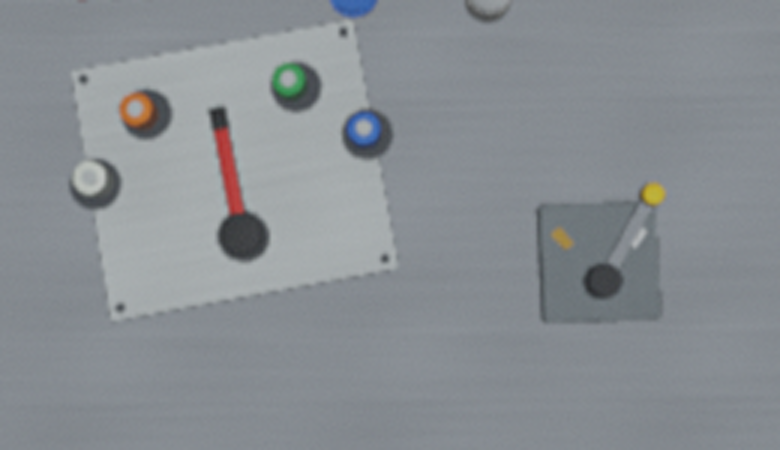

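View pics/b.png

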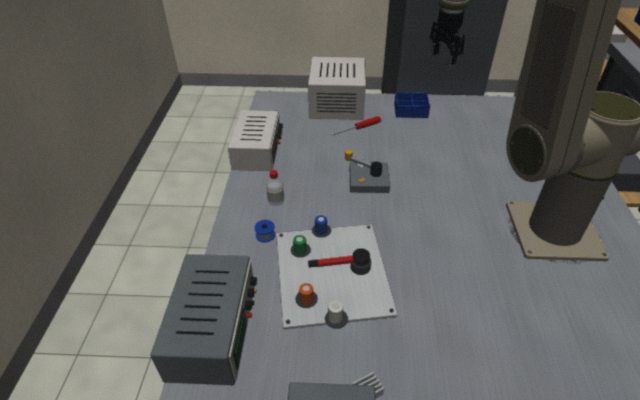

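```bash
cat >> h.py <<'E'
from scipy.optimize import minimize
S=4
def render(cam,P):
    q=np.array([proj(cam,X) for X in P])
    m=np.zeros((400*S,640*S),np.uint8)
    cv2.fillConvexPoly(m,cv2.convexHull((((q+.5)*S-.5)).round().astype(np.int32)),1); return m>0
def cyl(x,y,r,z0,z1):
    a=np.linspace(0,2*np.pi,40); return [(x+r*np.cos(t),y+r*np.sin(t),z) for t in a for z in(z0,z1)]
def plate(v,x0,x1,w,h):
    c,s=np.cos(v[2]),np.sin(v[2])
    return [(v[0]+c*a-s*b,v[1]+s*a+c*b,z) for a in(x0,x1) for b in(-w,w) for z in(0,h)]
def getmask(cam,n):
    r=masks_of(cam,n)
    return (r[0]["pixels"],r[0]["conf"],r[0]["at"]) if r else None
def fit(masks,shape,v0,hull=False):
    M={}
    for c,m in masks.items():
        m=np.kron(m.astype(np.uint8),np.ones((S,S),np.uint8))
        if hull:
            h=cv2.convexHull(cv2.findNonZero(m)); m=cv2.fillConvexPoly(np.zeros_like(m),h,1)
        M[c]=m>0
    def f(v):
        e=0
        for c,m in M.items():
            r=render(c,shape(v)); e+=1-(r&m).sum()/(r|m).sum()
        return e
    sim=[np.array(v0)]+[np.array(v0)+np.eye(len(v0))[i]*(8 if i<2 else .1) for i in range(len(v0))]
    o=minimize(f,v0,method="Nelder-Mead",options=dict(initial_simplex=sim,xatol=.05,fatol=1e-4,maxiter=120))
    return o.x.round(3),round(o.fun,3)
E
python3 - <<'E'
from h import *
for c in("top","side"): snapshot(c)
def G(n): 
    d={}
    for c in("top","side"):
        g=getmask(c,n)
        if g: d[c]=g[0]; print(n,c,g[1],np.round(g[2]),g[0].sum())
    return d
def each(n,sh,v0):
    d=G(n)
    print("both",fit(d,sh,v0),*[(c,fit({c:d[c]},sh,v0)) for c in d])
each("green_cap",lambda v:cyl(v[0],v[1],17,12,57),[695,118])
each("fixture",lambda v:plate(v,-60,205,150,12),[540,170,.16])
each("switch_box",lambda v:plate(v,-40,80,60,30),[489,-200,0.])
each("lever_knob",lambda v:cyl(v[0],v[1],12,44,74),[572,-255])
s=snapshot("top");h=cv2.cvtColor(s,cv2.COLOR_BGR2HSV)
m=((h[...,0]<8)|(h[...,0]>172))&(h[...,1]>120);m[:,:200]=0;m[:150]=0;m[300:]=0;m[:,350:]=0
ys,xs=np.nonzero(m);P=np.array([at_z("top",p,52)[:2] for p in zip(xs,ys)])
c=P.mean(0);u=np.linalg.svd(P-c)[2][0];print("red",len(P),c,np.degrees(np.arctan2(u[1],u[0])))
E
```

```text
green_cap side 0.69 [300. 246.] 266Traceback (most recent call last):
  File "<stdin>", line 12, in <module>
  File "<stdin>", line 11, in each
  File "h.py", line 39, in fit
    o=minimize(f,v0,method="Nelder-Mead",options=dict(initial_simplex=sim,xatol=.05,fatol=1e-4,maxiter=120))
    res = _minimize_neldermead(fun, x0, args, callback, bounds=bounds,
                               **options)
    fxcc = func(xcc)
    fx = function(np.copy(x), *(wrapper_args + args))
  File "h.py", line 36, in f
    r=render(c,shape(v)); e+=1-(r&m).sum()/(r|m).sum()
  File "h.py", line 15, in render
    q=np.array([proj(cam,X) for X in P])
                ~~~~^^^^^^^
  File "h.py", line 10, in proj
    p=camera_params(cam); f=200/np.tan(np.radians(p["vfov"])/2)
ValueError: time passes only in moves, steps and waits
```

```bash
sed -i 's/^from bench import \*/import bench\nfrom bench import *\nfrom functools import lru_cache\ncamera_params=lru_cache(bench.camera_params)/' h.py
cat > m1.py <<'E'
from h import *
for c in("top","side"): snapshot(c)
def G(n): 
    d={}
    for c in("top","side"):
        g=getmask(c,n)
        if g: d[c]=g[0]; print(n,c,g[1],np.round(g[2]),g[0].sum())
    return d
def each(n,sh,v0):
    d=G(n)
    print("both",fit(d,sh,v0),*[(c,fit({c:d[c]},sh,v0)) for c in d])
each("green_cap",lambda v:cyl(v[0],v[1],17,12,57),[695,118])
each("fixture",lambda v:plate(v,-60,205,150,12),[540,170,.16])
each("switch_box",lambda v:plate(v,-40,80,60,30),[489,-200,0.])
each("lever_knob",lambda v:cyl(v[0],v[1],12,44,74),[572,-255])
s=snapshot("top");h=cv2.cvtColor(s,cv2.COLOR_BGR2HSV)
m=((h[...,0]<8)|(h[...,0]>172))&(h[...,1]>120);m[:,:265]=0;m[:180]=0;m[300:]=0;m[:,350:]=0
ys,xs=np.nonzero(m);P=np.array([at_z("top",p,52)[:2] for p in zip(xs,ys)])
c=P.mean(0);u=np.linalg.svd(P-c)[2][0];print("red",len(P),c,np.degrees(np.arctan2(u[1],u[0])))
E
python3 m1.py; python3 -c "from bench import sense;print(sense()['time'])"
```

```text
green_cap top 0.35 [365. 149.] 247
green_cap side 0.49 [299. 245.] 240
both (array([697.833, 112.086]), np.float64(1.095)) ('top', (array([695., 118.]), np.float64(1.0))) ('side', (array([697.833, 112.086]), np.float64(0.095)))
fixture top 0.61 [275. 208.] 7620
fixture side 0.88 [334. 279.] 9317
both (array([5.38576e+02, 1.64688e+02, 1.68000e-01]), np.float64(0.203)) ('top', (array([5.37087e+02, 1.65887e+02, 1.74000e-01]), np.float64(0.086))) ('side', (array([5.40063e+02, 1.62659e+02, 1.71000e-01]), np.float64(0.104)))
switch_box side 0.94 [365. 175.] 1353
both (array([ 4.89266e+02, -2.03910e+02,  4.00000e-03]), np.float64(0.108)) ('side', (array([ 4.89266e+02, -2.03910e+02,  4.00000e-03]), np.float64(0.108)))
lever_knob top 0.49 [409. 229.] 331
lever_knob side 0.72 [364. 164.] 267
both (array([ 571.266, -245.833]), np.float64(1.569)) ('top', (array([ 568.357, -243.639]), np.float64(0.791))) ('side', (array([ 572.119, -248.126]), np.float64(0.762)))
red 113 [602.15162975 179.16258363] -168.92154838741752
1.85
```

Emit:
step_arm(
  targets=[
    {"dp":[0.2,-0.16,0],"angular":[0,0,0],"fingers":1},
    {"dp":[0.4,-0.32,0],"angular":[0,0,0],"fingers":1},
    {"dp":[0.6,-0.48,0],"angular":[0,0,0],"fingers":1},
    {"dp":[0.8,-0.64,0],"angular":[0,0,0],"fingers":1},
    {"dp":[1,-0.8,0],"angular":[0,0,0],"fingers":1},
    {"dp":[1,-0.8,0],"angular":[0,0,0],"fingers":1},
    {"dp":[1,-0.8,0],"angular":[0,0,0],"fingers":1},
    {"dp":[1,-0.8,0],"angular":[0,0,0],"fingers":1},
  ],
  newtons=40,
)

```text
time: 2.85
tool_pos: [377.1, -302.7, 193.5]
tcp_rot: [180.0, 0.0, 26.8]
ft_force: [0.7, 0.3, 0.1]
finger_gap: 0.2
grip_force: 0.0
```

Emit:
step_arm(
  targets=[
    {"dp":[0.2,-0.16,0],"angular":[0,0,0],"fingers":1},
    {"dp":[0.4,-0.32,0],"angular":[0,0,0],"fingers":1},
    {"dp":[0.6,-0.48,0],"angular":[0,0,0],"fingers":1},
    {"dp":[0.8,-0.64,0],"angular":[0,0,0],"fingers":1},
    {"dp":[1,-0.8,0],"angular":[0,0,0],"fingers":1},
    {"dp":[1,-0.8,0],"angular":[0,0,0],"fingers":1},
    {"dp":[1,-0.8,0],"angular":[0,0,0],"fingers":1},
    {"dp":[1,-0.8,0],"angular":[0,0,0],"fingers":1},
  ],
)

```text
time: 3.85
tool_pos: [483.1, -70.1, 193.4]
tcp_rot: [180.0, 0.0, 26.8]
ft_force: [-0.2, 0.1, 0.3]
finger_gap: 0.0
grip_force: 0.0
```

Emit:
step_arm(
  targets=[
    {"dp":[0.2,-0.16,0],"angular":[0,0,-0.05],"fingers":1},
    {"dp":[0.4,-0.32,0],"angular":[0,0,-0.1],"fingers":1},
    {"dp":[0.6,-0.48,0],"angular":[0,0,-0.15],"fingers":1},
    {"dp":[0.8,-0.64,0],"angular":[0,0,-0.2],"fingers":1},
    {"dp":[1,-0.8,0],"angular":[0,0,-0.25],"fingers":1},
    {"dp":[1,-0.8,0],"angular":[0,0,-0.25],"fingers":1},
    {"dp":[1,-0.8,0],"angular":[0,0,-0.25],"fingers":1},
    {"dp":[1,-0.8,0],"angular":[0,0,-0.25],"fingers":1},
  ],
)

```text
time: 4.85
tool_pos: [589.4, 162.9, 193.7]
tcp_rot: [180.0, 0.0, 71.8]
ft_force: [-0.6, 0.2, -0.2]
finger_gap: 0.2
grip_force: 0.0
```

```bash
cat >> h.py <<'E'
def go(x,y,z,yaw=None):
    s=sense();p=s["tool_pos"];w=np.radians(s["tcp_rot"][2])
    d=np.array([x,y,z])-p
    r=[np.cos(w)*d[0]+np.sin(w)*d[1],np.sin(w)*d[0]-np.cos(w)*d[1],-d[2]]
    print("dp",np.round(np.array(r)/200,3),"ang",None if yaw is None else round(-(yaw-s["tcp_rot"][2])/180,3))
E
python3 - <<'E'
from h import *
s=sense();print(s["time"],s["tool_pos"],s["tcp_rot"],s["finger_gap"])
go(614,225,110,72)
E
```

```text
4.85 [589.35068584 162.91134361 193.69126996] [1.79987411e+02 1.21403716e-02 7.17544537e+01] 0.2143195545276503
dp [0.333 0.02  0.418] ang -0.001
```

Emit:
step_arm(
  targets=[
    {"dp":[0.17,0.01,0],"angular":[0,0,0],"fingers":1},
    {"dp":[0.333,0.02,0],"angular":[0,0,0],"fingers":1},
    {"dp":[0.333,0.02,0.2],"angular":[0,0,0],"fingers":1},
    {"dp":[0.333,0.02,0.4],"angular":[0,0,0],"fingers":1},
    {"dp":[0.333,0.02,0.6],"angular":[0,0,0],"fingers":1},
    {"dp":[0.333,0.02,0.7],"angular":[0,0,0],"fingers":1},
    {"dp":[0.333,0.02,0.8],"angular":[0,0,0],"fingers":1},
    {"dp":[0.333,0.02,0.8],"angular":[0,0,0],"fingers":1},
  ],
)

```text
time: 5.85
tool_pos: [613.1, 226.1, 32.4]
tcp_rot: [-179.9, 0.1, 71.9]
ft_force: [0.0, 0.2, 0.0]
finger_gap: -0.2
grip_force: 0.0
```

Run:
```python
from h import *
a=snapshot("side")[200:340,250:420];cv2.imwrite("pics/c.png",cv2.resize(a,None,fx=4,fy=4,interpolation=2))
go(626.7,161.5,33)
```

```text
dp [-0.289  0.161  0.004] ang None
```

View pics/c.png

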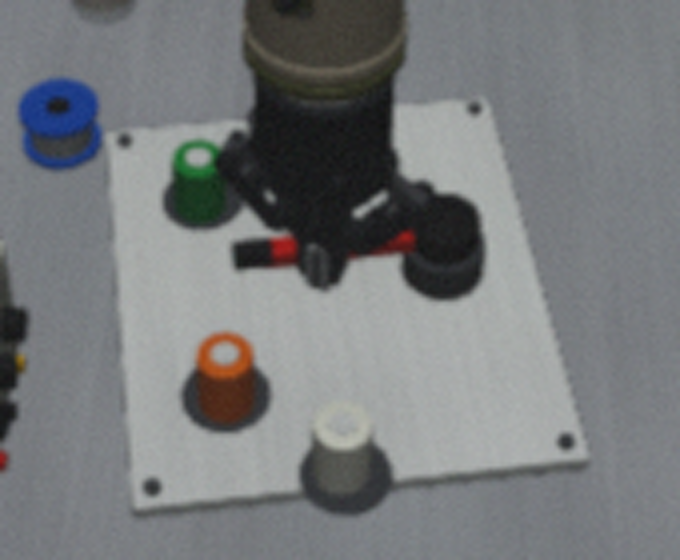

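Emit:
step_arm(
  targets=[
    {"dp":[-0.05,0.025,0],"angular":[0,0,0],"fingers":1},
    {"dp":[-0.1,0.05,0],"angular":[0,0,0],"fingers":1},
    {"dp":[-0.14,0.075,0],"angular":[0,0,0],"fingers":1},
    {"dp":[-0.18,0.1,0],"angular":[0,0,0],"fingers":1},
    {"dp":[-0.22,0.12,0],"angular":[0,0,0],"fingers":1},
    {"dp":[-0.25,0.14,0],"angular":[0,0,0],"fingers":1},
    {"dp":[-0.275,0.16,0],"angular":[0,0,0],"fingers":1},
    {"dp":[-0.275,0.16,0],"angular":[0,0,0],"fingers":1},
  ],
)

```text
time: 6.9
tool_pos: [627.3, 164.1, 33.5]
tcp_rot: [-180.0, 0.0, 71.9]
ft_force: [0.6, -0.8, -0.4]
finger_gap: 0.1
grip_force: 0.0
```

Run:
```python
from h import *
a=snapshot("side")[200:340,250:420];cv2.imwrite("pics/d.png",cv2.resize(a,None,fx=4,fy=4,interpolation=2))
t=snapshot("top");a=t[150:270,220:340];cv2.imwrite("pics/e.png",cv2.resize(a,None,fx=5,fy=5,interpolation=2))
for c in("top","side"):
  for n in("sensor_tip","sensor_pivot"):
    print(c,n,[(q["conf"],at_z(c,q["at"],47).round(1)) for q in pinpoint(c,n)[:2]])
s=sense();print(s["tool_pos"],s["ft_force"])
```

```text
top sensor_tip []
top sensor_pivot [(0.62, array([534. , 167.6,  47. ]))]
side sensor_tip [(0.6, array([670. , 193.6,  47. ])), (0.45, array([538.9, 160.1,  47. ]))]
side sensor_pivot [(0.61, array([540. , 170.3,  47. ]))]
[627.06837737 164.78754319  33.46147542] [-0.20594551  0.75566852 -0.15503919]
```

View pics/d.png

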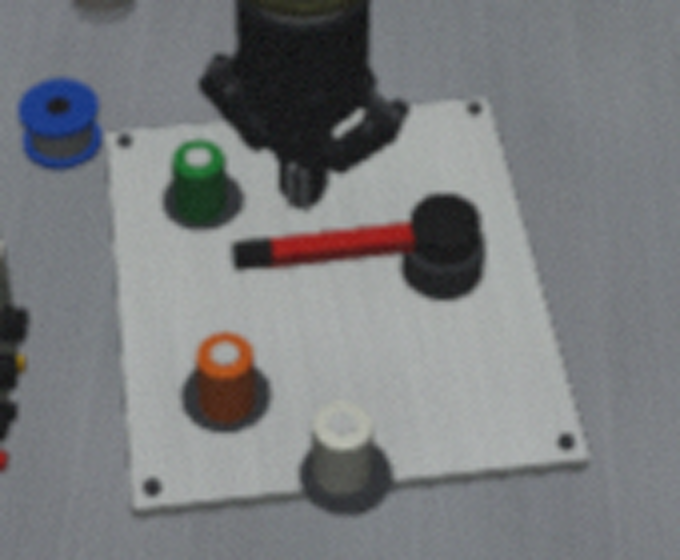

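View pics/e.png

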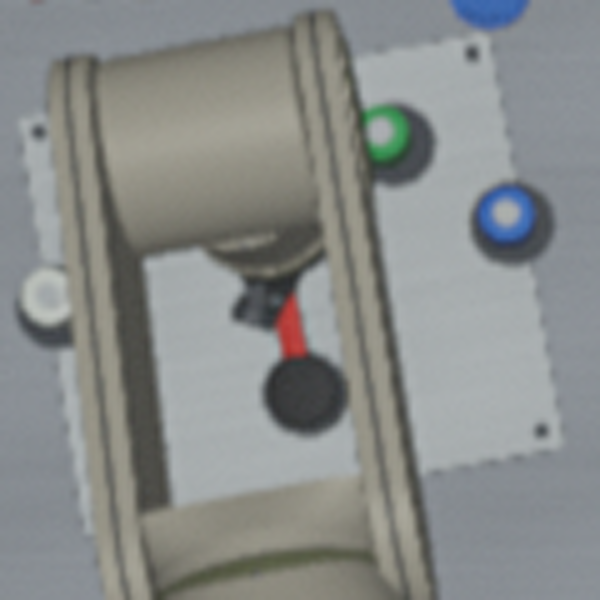

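Run:
```python
from h import *
s=sense();p=s["tool_pos"];print(s["time"],p,s["joint_pos"],s["ft_force"])
q=proj("side",p);print("side",q,(q-[250,200])*4)
q=proj("top",p);print("top",q,(q-[220,150])*5); q=proj("top",p+[0,0,80]);print((q-[220,150])*5)
t=snapshot("side");cv2.imwrite("pics/f.png",cv2.resize(t[200:340,250:420],None,fx=4,fy=4,interpolation=2))
s=sense();print(s["time"],s["tool_pos"])
b=[538.5+85*np.cos(.19),165+85*np.sin(.19),47];print("bar",(proj("side",b)-[250,200])*4)
print(at_z("side",(250+300/4,200+200/4),33))
```

```text
7.2 [627.06837737 164.78754319  33.46147542] [1.01926558e+01 2.17765649e+01 8.56828407e+01 3.24980067e-03
 7.25437004e+01 2.82514181e+01] [-0.20594551  0.75566852 -0.15503919]
side [326.01917315 260.6151195 ] [304.0766926 242.460478 ]
top [281.2771158  199.12749879] [306.38557899 245.63749396]
[291.81290182 228.92484964]
7.25 [627.08812448 164.77737118  33.50239217]
bar [311.20552735 248.26089939]
[631.27673171 128.62150604  33.        ]
```

Run:
```python
from h import *
for p,o in(([613.1,226.1,32.4],(322,288)),([627.1,164.8,33.5],(302,207))):
    for h in(0,20,30,40,50):
        print(o,h,((proj("side",np.array(p)+[0,0,h])-[250,200])*4).round())
t=snapshot("side")[215:275,295:365];cv2.imwrite("pics/g.png",cv2.resize(t,None,fx=8,fy=8,interpolation=2))
```

```text
(322, 288) 0 [323. 321.]
(322, 288) 20 [323. 300.]
(322, 288) 30 [323. 289.]
(322, 288) 40 [323. 279.]
(322, 288) 50 [323. 268.]
(302, 207) 0 [304. 242.]
(302, 207) 20 [304. 221.]
(302, 207) 30 [304. 210.]
(302, 207) 40 [304. 199.]
(302, 207) 50 [304. 188.]
```

View pics/g.png

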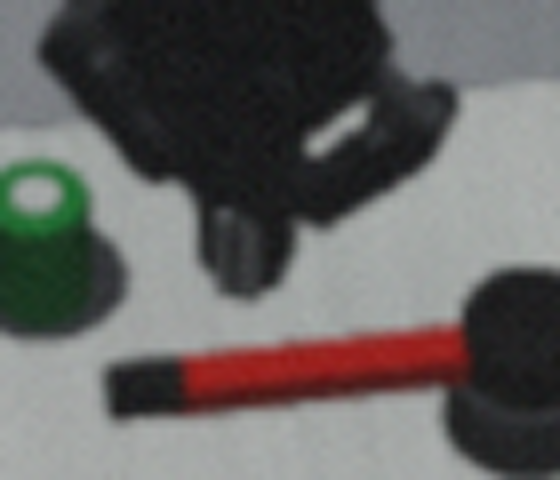

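The arm has not moved. In both side views the fingertip shows about 30 mm higher than its reported z, so it passed over the bar with the true tip at about 64 mm. I'll go back and descend about 30 mm deeper, watching the force.

Emit:
step_arm(
  targets=[
    {"dp":[0,0,-0.1],"angular":[0,0,0],"fingers":1},
    {"dp":[0.14,-0.08,-0.1],"angular":[0,0,0],"fingers":1},
    {"dp":[0.29,-0.16,-0.1],"angular":[0,0,0],"fingers":1},
    {"dp":[0.29,-0.16,0],"angular":[0,0,0],"fingers":1},
    {"dp":[0.29,-0.16,0.05],"angular":[0,0,0],"fingers":1},
    {"dp":[0.29,-0.16,0.1],"angular":[0,0,0],"fingers":1},
    {"dp":[0.29,-0.16,0.14],"angular":[0,0,0],"fingers":1},
    {"dp":[0.29,-0.16,0.14],"angular":[0,0,0],"fingers":1},
  ],
)

```text
time: 8.3
tool_pos: [614.2, 228.8, 4.5]
tcp_rot: [-179.9, 0.1, 71.9]
ft_force: [0.1, -0.4, 0.5]
finger_gap: -0.0
grip_force: 0.0
```

Run:
```python
from h import *
s=sense();p=s["tool_pos"];print(p,s["ft_force"])
for h in(0,30):print(h,(proj("side",p+[0,0,h])-[295,215])*7)
t=snapshot("side")[215:295,295:385];cv2.imwrite("pics/i.png",cv2.resize(t,None,fx=7,fy=7,interpolation=2))
```

```text
[614.18300455 228.81853696   4.47302411] [ 0.05619558 -0.40420801  0.50315784]
0 [245.75292795 513.88488411]
30 [246.37812145 459.8097499 ]
```

View pics/i.png

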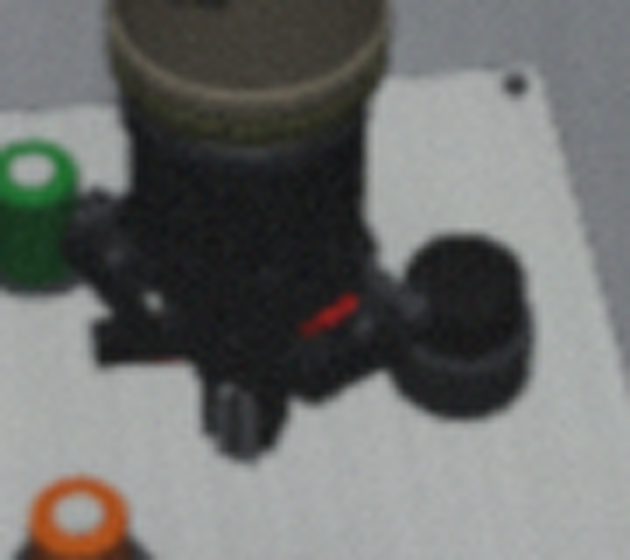

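Emit:
step_arm(
  targets=[
    {"dp":[-0.05,0.03,0],"angular":[0,0,0],"fingers":1},
    {"dp":[-0.1,0.06,0],"angular":[0,0,0],"fingers":1},
    {"dp":[-0.14,0.08,0],"angular":[0,0,0],"fingers":1},
    {"dp":[-0.18,0.1,0],"angular":[0,0,0],"fingers":1},
    {"dp":[-0.22,0.12,0],"angular":[0,0,0],"fingers":1},
    {"dp":[-0.25,0.14,0],"angular":[0,0,0],"fingers":1},
    {"dp":[-0.285,0.16,0],"angular":[0,0,0],"fingers":1},
    {"dp":[-0.285,0.16,0],"angular":[0,0,0],"fingers":1},
  ],
)

```text
time: 9.35
tool_pos: [627.5, 164.6, 5.3]
tcp_rot: [-180.0, 0.0, 71.9]
ft_force: [0.4, -0.0, -0.7]
finger_gap: -0.0
grip_force: 0.0
```

Emit:
step_arm(
  targets=[
    {"dp":[0.1,0,0],"angular":[0,0,0],"fingers":1},
    {"dp":[0.3,0,0],"angular":[0,0,0],"fingers":1},
    {"dp":[0.3,0,-0.3],"angular":[0,0,0],"fingers":1},
    {"dp":[0.3,-0.2,-0.6],"angular":[0,0,0],"fingers":1},
    {"dp":[0.3,-0.6,-0.7],"angular":[0,0,0],"fingers":1},
    {"dp":[0.3,-1,-0.7],"angular":[0,0,0],"fingers":1},
    {"dp":[0.3,-1,-0.7],"angular":[0,0,0],"fingers":1},
    {"dp":[0.3,-1,-0.7],"angular":[0,0,0],"fingers":1},
  ],
)

```text
time: 10.35
tool_pos: [453.7, 287.2, 146.4]
tcp_rot: [180.0, -0.1, 72.1]
ft_force: [0.9, -0.4, 0.4]
finger_gap: 0.0
grip_force: 0.0
```

```bash
cat > m2.py <<'E'
from h import *
s=sense();print(s["time"],s["tool_pos"],s["ft_force"])
for c in("top","side"):
    im=snapshot(c);cv2.imwrite(f"pics/{c}_m2.png",im);h=cv2.cvtColor(im,cv2.COLOR_BGR2HSV)
    H,Sa,V=h[...,0].astype(int),h[...,1],h[...,2]
    ok=np.zeros(H.shape,bool)
    if c=="top": ok[160:240,255:345]=1
    else: ok[225:290,285:375]=1
    red=ok&((H<6)|(H>172))&(Sa>130)&(V>60); g=ok&(abs(H-65)<18)&(Sa>80)
    def big(m):
        n,l,st,_=cv2.connectedComponentsWithStats(m.astype(np.uint8)); return l==1+np.argmax(st[1:,4])
    red,g=big(red),big(g)
    ys,xs=np.nonzero(red);P=np.array([at_z(c,p,52 if c=="top" else 50)[:2] for p in zip(xs,ys)])
    m=P.mean(0);u=np.linalg.svd(P-m)[2][0];u*=np.sign(u[0])
    print(c,"red",len(P),m.round(1),"deg",np.degrees(np.arctan2(u[1],u[0])).round(2))
    g=cv2.morphologyEx(g.astype(np.uint8),cv2.MORPH_CLOSE,np.ones((5,5)))
    x,e=fit({c:g>0},lambda v:cyl(v[0],v[1],17,12,57),[695,116],hull=True)
    n=np.array([-u[1],u[0]]);d=x-m
    print(" green",g.sum(),x,e,"miss angle from arm line",np.degrees(np.arctan2(d@n,165)).round(2), "abs from (538.5,165)",np.degrees(np.arctan2(x[1]-165,x[0]-538.5)).round(2))
E
python3 m2.py
```

```text
10.35 [453.66780723 287.15710114 146.37138534] [ 0.8698035  -0.36556885  0.40815455]
top red 111 [601.  150.4] deg -14.25
 green 104 [696.52  119.525] 0.152 miss angle from arm line -2.21 abs from (538.5,165) -16.05
side red 206 [604.3 149.2] deg -14.92
 green 220 [697.701 115.174] 0.126 miss angle from arm line -3.07 abs from (538.5,165) -17.38
```

Emit:
step_arm(
  targets=[
    {"dp":[0,0.3,0],"angular":[0,0,0],"fingers":1},
    {"dp":[0,0.6,0],"angular":[0,0,0],"fingers":1},
    {"dp":[0,0.9,0],"angular":[0,0,0],"fingers":1},
    {"dp":[0,1,0.1],"angular":[0,0,0],"fingers":1},
    {"dp":[0,1,0.35],"angular":[0,0,0],"fingers":1},
    {"dp":[0,1,0.55],"angular":[0,0,0],"fingers":1},
    {"dp":[0,1,0.7],"angular":[0,0,0],"fingers":1},
    {"dp":[0,1,0.7],"angular":[0,0,0],"fingers":1},
  ],
)

```text
time: 11.45
tool_pos: [644.0, 221.1, 1.0]
tcp_rot: [-179.7, 0.2, 71.9]
ft_force: [-0.3, -0.1, 0.7]
finger_gap: -0.2
grip_force: 0.0
```

Emit:
step_arm(
  targets=[
    {"dp":[-0.1,0,0],"angular":[0,0,0],"fingers":1},
    {"dp":[-0.2,0,0],"angular":[0,0,0],"fingers":1},
    {"dp":[-0.27,0,0],"angular":[0,0,0],"fingers":1},
    {"dp":[-0.29,0,0],"angular":[0,0,0],"fingers":1},
    {"dp":[-0.3,0,0],"angular":[0,0,0],"fingers":1},
    {"dp":[-0.308,0,0],"angular":[0,0,0],"fingers":1},
    {"dp":[-0.315,0,0],"angular":[0,0,0],"fingers":1},
    {"dp":[-0.315,0,0],"angular":[0,0,0],"fingers":1},
  ],
)

```text
time: 12.45
tool_pos: [626.8, 162.9, 5.6]
tcp_rot: [180.0, -0.0, 71.9]
ft_force: [0.4, -0.1, -0.2]
finger_gap: -0.1
grip_force: 0.5
```

Emit:
step_arm(
  targets=[
    {"dp":[0.1,0,0],"angular":[0,0,0],"fingers":1},
    {"dp":[0.3,0,0],"angular":[0,0,0],"fingers":1},
    {"dp":[0.3,0,-0.3],"angular":[0,0,0],"fingers":1},
    {"dp":[0.3,-0.2,-0.6],"angular":[0,0,0],"fingers":1},
    {"dp":[0.3,-0.6,-0.7],"angular":[0,0,0],"fingers":1},
    {"dp":[0.3,-1,-0.7],"angular":[0,0,0],"fingers":1},
    {"dp":[0.3,-1,-0.7],"angular":[0,0,0],"fingers":1},
    {"dp":[0.3,-1,-0.7],"angular":[0,0,0],"fingers":1},
  ],
)

```text
time: 13.45
tool_pos: [452.6, 284.0, 146.2]
tcp_rot: [-180.0, -0.0, 72.1]
ft_force: [0.3, -0.0, -0.7]
finger_gap: 0.1
grip_force: 0.0
```

```bash
python3 m2.py
python3 - <<'E'
from h import *
import cv2
t=cv2.imread("pics/top_m2.png")[150:270,220:340];cv2.imwrite("pics/j.png",cv2.resize(t,None,fx=5,fy=5,interpolation=2))
E
```

```text
13.45 [452.62329664 284.01098312 146.1683038 ] [ 0.26600613 -0.03178566 -0.74077926]
top red 110 [600.7 149.7] deg -14.85
 green 104 [696.001 118.722] 0.155 miss angle from arm line -1.92 abs from (538.5,165) -16.37
side red 204 [604.1 148.3] deg -15.84
 green 218 [698.227 116.328] 0.127 miss angle from arm line -1.77 abs from (538.5,165) -16.95
```

View pics/j.png

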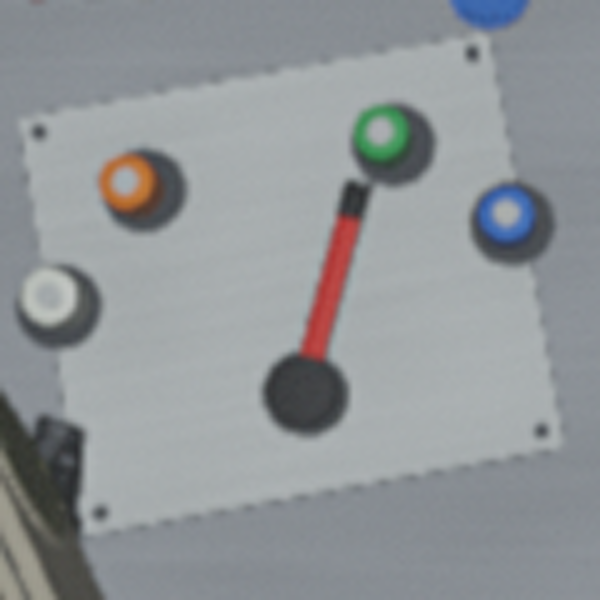

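```bash
cat > m3.py <<'E'
from h import *
import sys
ims=[snapshot("top").astype(float) for _ in range(4)]
im=np.mean(ims,0).astype(np.uint8)
def W(xs,ys,w,z): return at_z("top",(np.average(xs,weights=w),np.average(ys,weights=w)),z)[:2]
h=cv2.cvtColor(im,cv2.COLOR_BGR2HSV);Y,X=np.mgrid[:400,:640]
g=(abs(h[...,0].astype(int)-65)<20)&(h[...,1]>90)&(abs(X-296)<14)&(abs(Y-177)<14)
g=cv2.morphologyEx(g.astype(np.uint8),cv2.MORPH_CLOSE,np.ones((5,5)))
d=(g>0)&(h[...,1]<110)
w=(150-h[...,1].astype(float)).clip(0)*d
D=W(X.ravel(),Y.ravel(),w.ravel()+1e-9,57);print("disc",D,d.sum())
# arm profile: per row, redness-weighted column between rows
I=im.astype(float);red=(I[...,2]-np.maximum(I[...,0],I[...,1])).clip(0)
pts=[]
for r in range(195,220):
    w=red[r,270:300].copy();w[w<15]=0
    if w.sum()>60: pts.append(at_z("top",(np.average(np.arange(270,300),weights=w),r),53)[:2])
P=np.array(pts);a,b=np.polyfit(P[:,0],P[:,1],1)
hub=(h[...,2]<75)&(abs(X-281)<12)&(abs(Y-228)<12)
ys,xs=np.nonzero(hub);B=W(xs,ys,np.ones(len(xs)),60)
print("arm deg",np.degrees(np.arctan(a)),"rows",len(P),"hub",B,len(xs),"line-hub offset y",a*B[0]+b-B[1])
dev=(D[1]-(a*D[0]+b))*np.cos(np.arctan(a));print("lateral miss mm",dev,"deg",np.degrees(dev/165),"hub->disc deg",np.degrees(np.arctan2(*(D-B)[::-1])))
E
python3 m3.py
```

```text
disc [694.73674967 118.8276807 ] 46
arm deg -15.1848145903125 rows 25 hub [535.86624404 164.669929  ] 168 line-hub offset y 2.5218468262680744
lateral miss mm -5.062016056431698 deg -1.7577706415817762 hub->disc deg -16.095549929101203
```

Emit:
step_arm(
  targets=[
    {"dp":[0,0.3,0],"angular":[0,0,0],"fingers":1},
    {"dp":[0,0.6,0],"angular":[0,0,0],"fingers":1},
    {"dp":[0,0.9,0],"angular":[0,0,0],"fingers":1},
    {"dp":[0,1,0.1],"angular":[0,0,0],"fingers":1},
    {"dp":[0,1,0.35],"angular":[0,0,0],"fingers":1},
    {"dp":[0,1,0.55],"angular":[0,0,0],"fingers":1},
    {"dp":[0,1,0.7],"angular":[0,0,0],"fingers":1},
    {"dp":[0,1,0.7],"angular":[0,0,0],"fingers":1},
  ],
)

```text
time: 14.75
tool_pos: [642.5, 218.1, 1.0]
tcp_rot: [-179.6, 0.2, 71.8]
ft_force: [0.2, 0.1, 0.0]
finger_gap: -0.2
grip_force: 0.0
```

Emit:
step_arm(
  targets=[
    {"dp":[-0.1,0,0],"angular":[0,0,0],"fingers":1},
    {"dp":[-0.2,0,0],"angular":[0,0,0],"fingers":1},
    {"dp":[-0.27,0,0],"angular":[0,0,0],"fingers":1},
    {"dp":[-0.29,0,0],"angular":[0,0,0],"fingers":1},
    {"dp":[-0.3,0,0],"angular":[0,0,0],"fingers":1},
    {"dp":[-0.308,0,0],"angular":[0,0,0],"fingers":1},
    {"dp":[-0.315,0,0],"angular":[0,0,0],"fingers":1},
    {"dp":[-0.315,0,0],"angular":[0,0,0],"fingers":1},
  ],
)

```text
time: 15.75
tool_pos: [625.6, 160.0, 5.5]
tcp_rot: [180.0, -0.0, 71.9]
ft_force: [0.2, 2.5, -0.2]
finger_gap: 0.1
grip_force: 0.6
```

Emit:
step_arm(
  targets=[
    {"dp":[0.1,0,0],"angular":[0,0,0],"fingers":1},
    {"dp":[0.3,0,0],"angular":[0,0,0],"fingers":1},
    {"dp":[0.3,0,-0.3],"angular":[0,0,0],"fingers":1},
    {"dp":[0.3,-0.2,-0.6],"angular":[0,0,0],"fingers":1},
    {"dp":[0.3,-0.6,-0.7],"angular":[0,0,0],"fingers":1},
    {"dp":[0.3,-1,-0.7],"angular":[0,0,0],"fingers":1},
    {"dp":[0.3,-1,-0.7],"angular":[0,0,0],"fingers":1},
    {"dp":[0.3,-1,-0.7],"angular":[0,0,0],"fingers":1},
  ],
)

```text
time: 16.75
tool_pos: [451.7, 281.0, 146.0]
tcp_rot: [-180.0, -0.0, 72.1]
ft_force: [0.9, 1.2, 0.1]
finger_gap: 0.1
grip_force: 0.0
```

```bash
python3 m2.py;python3 m3.py
```

```text
16.75 [451.67659002 281.04788334 146.03780978] [0.86066372 1.19068987 0.12144643]
top red 113 [599.8 147.4] deg -17.33
 green 104 [696.001 118.722] 0.155 miss angle from arm line 0.44 abs from (538.5,165) -16.37
side red 202 [603.4 146.1] deg -17.57
 green 221 [697.969 116.438] 0.096 miss angle from arm line 0.09 abs from (538.5,165) -16.94
disc [694.67488524 118.53343913] 47
arm deg -17.132742668667973 rows 25 hub [535.96756911 164.59266139] 167 line-hub offset y 2.604658026096928
lateral miss mm 0.24861784188182132 deg 0.0863318366756315 hub->disc deg -16.1835141705209
```

Run:
```python
from h import *
for c in("top","side"):
    im=snapshot(c);h=cv2.cvtColor(im,cv2.COLOR_BGR2HSV);Y,X=np.mgrid[:400,:640]
    u,v=(418,215) if c=="top" else (348,155)
    m=(abs(h[...,0].astype(int)-26)<8)&(h[...,1]>110)&(abs(X-u)<14)&(abs(Y-v)<14)
    print(c,m.sum(),fit({c:m},lambda v:cyl(v[0],v[1],12,44,74),[572,-255]))
    for n in("screwdriver","lever_pivot"): print(n,[(q["conf"],at_z(c,q["at"],52 if n[0]=="l" else 10).round()) for q in pinpoint(c,n)[:1]])
print([at_z("side",p,10).round() for p in((335,133),(380,120))])
go(545,-295,100)
```

```text
top 42 (array([ 574.065, -245.693]), np.float64(0.382))
screwdriver [(0.79, array([ 545., -469.,   10.]))]
lever_pivot [(0.57, array([ 489., -195.,   52.]))]
side 62 (array([ 575.583, -252.877]), np.float64(0.32))
screwdriver [(0.7, array([ 550., -468.,   10.]))]
lever_pivot [(0.53, array([ 487., -189.,   52.]))]
[array([ 622., -445.,   10.]), array([ 461., -537.,   10.])]
dp [-2.585  1.323  0.227] ang None
```

Emit:
step_arm(
  targets=[
    {"dp":[-0.2,0.1,0],"angular":[0,0,0],"fingers":1},
    {"dp":[-0.45,0.22,0],"angular":[0,0,0],"fingers":1},
    {"dp":[-0.7,0.35,0],"angular":[0,0,0],"fingers":1},
    {"dp":[-0.95,0.45,0],"angular":[0,0,0],"fingers":1},
    {"dp":[-1,0.5,0],"angular":[0,0,0],"fingers":1},
    {"dp":[-1,0.5,0],"angular":[0,0,0],"fingers":1},
    {"dp":[-1,0.5,0],"angular":[0,0,0],"fingers":1},
    {"dp":[-1,0.5,0],"angular":[0,0,0],"fingers":1},
  ],
)

```text
time: 18.35
tool_pos: [486.9, 59.0, 145.4]
tcp_rot: [-180.0, -0.0, 72.0]
ft_force: [0.6, -0.6, -0.3]
finger_gap: -0.4
grip_force: 0.0
```

Emit:
step_arm(
  targets=[
    {"dp":[-0.2,0.1,0],"angular":[0,0,0],"fingers":1},
    {"dp":[-0.45,0.22,0],"angular":[0,0,0],"fingers":1},
    {"dp":[-0.7,0.35,0],"angular":[0,0,0],"fingers":1},
    {"dp":[-0.95,0.45,0],"angular":[0,0,0],"fingers":1},
    {"dp":[-1,0.5,0],"angular":[0,0,0],"fingers":1},
    {"dp":[-1,0.5,0],"angular":[0,0,0],"fingers":1},
    {"dp":[-1,0.5,0],"angular":[0,0,0],"fingers":1},
    {"dp":[-1,0.5,0],"angular":[0,0,0],"fingers":1},
  ],
)

```text
time: 19.35
tool_pos: [520.1, -161.9, 145.5]
tcp_rot: [-180.0, -0.0, 72.0]
ft_force: [0.2, 0.9, 0.4]
finger_gap: -0.1
grip_force: 0.0
```

Emit:
step_arm(
  targets=[
    {"dp":[-0.15,0.1,0],"angular":[0,0,0],"fingers":1},
    {"dp":[-0.35,0.2,0],"angular":[0,0,0],"fingers":1},
    {"dp":[-0.5,0.3,0],"angular":[0,0,0],"fingers":1},
    {"dp":[-0.58,0.32,0],"angular":[0,0,0],"fingers":1},
    {"dp":[-0.58,0.32,0],"angular":[0,0,0],"fingers":1},
    {"dp":[-0.58,0.32,0.1],"angular":[0,0,0],"fingers":1},
    {"dp":[-0.58,0.32,0.2],"angular":[0,0,0],"fingers":1},
    {"dp":[-0.58,0.32,0.2],"angular":[0,0,0],"fingers":1},
  ],
)

```text
time: 20.35
tool_pos: [542.8, -291.4, 101.6]
tcp_rot: [-179.7, -0.1, 72.0]
ft_force: [-0.8, 0.3, -0.7]
finger_gap: -0.1
grip_force: 0.0
```

Run:
```python
from h import *
s=sense();p=s["tool_pos"];print(s["time"],p,s["tcp_rot"])
go(549,-295,20)
# arc, in tool frame from the descended pose (549,-295,yaw 72)
w=np.radians(72)
def rel(x,y):
    d=np.array([x-549,y+295]);return np.round(np.array([np.cos(w)*d[0]+np.sin(w)*d[1],np.sin(w)*d[0]-np.cos(w)*d[1]])/200,3)
for a in(-30,-20,-10,0,10,20,30,36,40,43):
    r=np.radians(a);x=489+94*np.cos(r)+23*np.sin(r);y=-200+94*np.sin(r)-23*np.cos(r)
    print(a,round(x),round(y),rel(x,y),"ang",round(-(a+90-72)/180,3))
t=snapshot("side")[90:210,290:440];cv2.imwrite("pics/k.png",cv2.resize(t,None,fx=5,fy=5,interpolation=2))
```

```text
20.35 [ 542.82269786 -291.38622209  101.64507445] [-1.79659728e+02 -9.67694506e-02  7.19705472e+01]
dp [-0.008  0.035  0.408] ang None
-30 559 -267 [0.149 0.004] ang 0.067
-20 569 -254 [0.228 0.034] ang 0.011
-10 578 -239 [0.311 0.049] ang -0.044
0 583 -223 [0.395 0.05 ] ang -0.1
10 586 -206 [0.478 0.037] ang -0.156
20 585 -189 [0.558 0.009] ang -0.211
30 582 -173 [ 0.631 -0.032] ang -0.267
36 579 -163 [ 0.672 -0.063] ang -0.3
40 576 -157 [ 0.697 -0.086] ang -0.322
43 573 -153 [ 0.714 -0.104] ang -0.339
```

View pics/k.png

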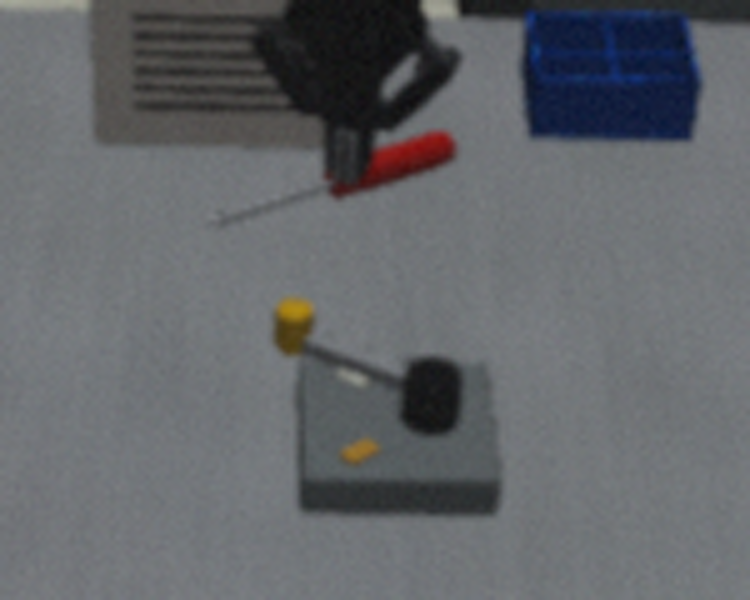

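Emit:
step_arm(
  targets=[
    {"dp":[0,0.03,0],"angular":[0,0,0],"fingers":1},
    {"dp":[0,0.03,0.1],"angular":[0,0,0],"fingers":1},
    {"dp":[0,0.03,0.2],"angular":[0,0,0],"fingers":1},
    {"dp":[0,0.03,0.3],"angular":[0,0,0],"fingers":1},
    {"dp":[0,0.03,0.36],"angular":[0,0,0],"fingers":1},
    {"dp":[0,0.03,0.4],"angular":[0,0,0],"fingers":1},
    {"dp":[0,0.03,0.4],"angular":[0,0,0],"fingers":1},
    {"dp":[0,0.03,0.4],"angular":[0,0,0],"fingers":1},
  ],
)

```text
time: 21.4
tool_pos: [551.2, -295.8, 26.3]
tcp_rot: [179.9, 0.0, 71.9]
ft_force: [-0.6, 0.6, 0.5]
finger_gap: 0.0
grip_force: 0.0
```

Emit:
step_arm(
  targets=[
    {"dp":[0.1,0,0],"angular":[0,0,0],"fingers":1},
    {"dp":[0.15,0.005,0],"angular":[0,0,0],"fingers":1},
    {"dp":[0.23,0.034,0],"angular":[0,0,0.01],"fingers":1},
    {"dp":[0.31,0.05,0],"angular":[0,0,-0.04],"fingers":1},
    {"dp":[0.395,0.05,0],"angular":[0,0,-0.1],"fingers":1},
    {"dp":[0.48,0.037,0],"angular":[0,0,-0.15],"fingers":1},
    {"dp":[0.56,0.01,0],"angular":[0,0,-0.2],"fingers":1},
    {"dp":[0.56,0.01,0],"angular":[0,0,-0.2],"fingers":1},
  ],
)

```text
time: 22.4
tool_pos: [587.7, -188.0, 25.7]
tcp_rot: [180.0, -0.0, 108.0]
ft_force: [-0.4, -0.6, 0.9]
finger_gap: -0.0
grip_force: 0.0
```

Run:
```python
from h import *
s=sense();print(s["time"],s["tool_pos"],s["tcp_rot"],s["ft_force"])
for a,c in((30,1),(36,1),(40,1),(43,1)):
    r=np.radians(a);x=489+94*np.cos(r)+23*np.sin(r);y=-200+94*np.sin(r)-23*np.cos(r);print(a);go(x,y,20,a+90)
c="side";im=snapshot(c);h=cv2.cvtColor(im,cv2.COLOR_BGR2HSV)
m=(abs(h[...,0].astype(int)-26)<8)&(h[...,1]>110);m[:130]=0;m[195:]=0;m[:,:330]=0;m[:,:].T[375:]=0
n,l,st,ce=cv2.connectedComponentsWithStats(m.astype(np.uint8));print([(st[i,4],ce[i].round(1),at_z(c,ce[i],62).round(1)) for i in range(1,n) if st[i,4]>5])
```

```text
22.4 [ 587.6899727  -187.98724863   25.73805145] [ 1.79985628e+02 -1.55540607e-03  1.07991269e+02] [-0.41054221 -0.63984258  0.88819394]
30
dp [ 0.081 -0.004  0.029] ang -0.067
36
dp [ 0.131 -0.005  0.029] ang -0.1
40
dp [ 0.165 -0.009  0.029] ang -0.122
43
dp [ 0.19  -0.013  0.029] ang -0.139
[(np.int32(71), array([345.5, 170.3]), array([ 583.3, -168.3,   62. ])), (np.int32(18), array([361.4, 180.1]), array([ 536.4, -124.5,   62. ]))]
```

Emit:
step_arm(
  targets=[
    {"dp":[0.04,0,0.01],"angular":[0,0,-0.035],"fingers":1},
    {"dp":[0.08,-0.004,0.02],"angular":[0,0,-0.07],"fingers":1},
    {"dp":[0.11,-0.004,0.02],"angular":[0,0,-0.085],"fingers":1},
    {"dp":[0.13,-0.005,0.02],"angular":[0,0,-0.1],"fingers":1},
    {"dp":[0.15,-0.007,0.02],"angular":[0,0,-0.11],"fingers":1},
    {"dp":[0.165,-0.009,0.02],"angular":[0,0,-0.12],"fingers":1},
    {"dp":[0.18,-0.01,0.02],"angular":[0,0,-0.12],"fingers":1},
    {"dp":[0.18,-0.01,0.02],"angular":[0,0,-0.12],"fingers":1},
  ],
)

```text
time: 23.45
tool_pos: [574.0, -155.8, 21.4]
tcp_rot: [-180.0, -0.0, 129.5]
ft_force: [0.3, -0.0, 0.3]
finger_gap: -0.0
grip_force: 0.1
```

```bash
cat > m4.py <<'E'
from h import *
s=sense();print(s["time"],s["tool_pos"],s["tcp_rot"],s["ft_force"])
c="side";im=snapshot(c);h=cv2.cvtColor(im,cv2.COLOR_BGR2HSV)
m=(abs(h[...,0].astype(int)-26)<8)&(h[...,1]>110);m[:130]=0;m[195:]=0;m[:,:330]=0;m[:,375:]=0
n,l,st,ce=cv2.connectedComponentsWithStats(m.astype(np.uint8))
for i in range(1,n):
    if st[i,4]>5: p=at_z(c,ce[i],62);print(st[i,4],p.round(1),np.degrees(np.arctan2(p[1]+200,p[0]-489)).round(1))
E
python3 m4.py
```

```text
23.45 [ 574.01920255 -155.82625721   21.42384992] [-1.79984458e+02 -2.22273411e-02  1.29477719e+02] [ 0.28583591 -0.04685224  0.29445226]
77 [ 566.6 -136.4   62. ] 39.3
20 [ 536.8 -126.3   62. ] 57.0
```

Emit:
step_arm(
  targets=[
    {"dp":[0.005,0,0],"angular":[0,0,0],"fingers":1},
    {"dp":[0.01,0,0],"angular":[0,0,0],"fingers":1},
    {"dp":[0.015,0,0],"angular":[0,0,0],"fingers":1},
    {"dp":[0.02,0,0],"angular":[0,0,0],"fingers":1},
    {"dp":[0.025,0,0],"angular":[0,0,0],"fingers":1},
    {"dp":[0.025,0,0],"angular":[0,0,0],"fingers":1},
    {"dp":[0.025,0,0],"angular":[0,0,0],"fingers":1},
    {"dp":[0.025,0,0],"angular":[0,0,0],"fingers":1},
  ],
)

```text
time: 24.5
tool_pos: [571.8, -153.0, 21.6]
tcp_rot: [180.0, 0.1, 129.5]
ft_force: [4.9, -4.6, -3.0]
finger_gap: 0.1
grip_force: 3.3
```

```bash
python3 m4.py
```

```text
24.5 [ 571.83505276 -152.96582241   21.63823737] [1.79974377e+02 1.16232103e-01 1.29500571e+02] [ 4.92315616 -4.6224715  -3.00499392]
77 [ 564.2 -134.6   62. ] 41.0
22 [ 535.5 -126.    62. ] 57.8
```

Emit:
step_arm(
  targets=[
    {"dp":[0.005,0,0],"angular":[0,0,0],"fingers":1},
    {"dp":[0.01,0,0],"angular":[0,0,0],"fingers":1},
    {"dp":[0.015,0,0],"angular":[0,0,0],"fingers":1},
    {"dp":[0.015,0,0],"angular":[0,0,0],"fingers":1},
    {"dp":[0.015,0,0],"angular":[0,0,0],"fingers":1},
    {"dp":[0.015,0,0],"angular":[0,0,0],"fingers":1},
    {"dp":[0.015,0,0],"angular":[0,0,0],"fingers":1},
    {"dp":[0.015,0,0],"angular":[0,0,0],"fingers":1},
  ],
)

```text
time: 25.55
tool_pos: [571.7, -152.8, 22.0]
tcp_rot: [179.9, 0.4, 129.5]
ft_force: [13.1, -12.6, -11.3]
finger_gap: -0.1
grip_force: 9.0
```

Emit:
step_arm(
  targets=[
    {"dp":[-0.05,0,0],"angular":[0,0,0],"fingers":1},
    {"dp":[-0.15,0,0],"angular":[0,0,0],"fingers":1},
    {"dp":[-0.25,0,-0.1],"angular":[0,0,0],"fingers":1},
    {"dp":[-0.35,0,-0.3],"angular":[0,0,0],"fingers":1},
    {"dp":[-0.5,0,-0.5],"angular":[0,0,0],"fingers":1},
    {"dp":[-0.7,0,-0.6],"angular":[0,0,0],"fingers":1},
    {"dp":[-0.9,0,-0.6],"angular":[0,0,0],"fingers":1},
    {"dp":[-0.9,0,-0.6],"angular":[0,0,0],"fingers":1},
  ],
)

```text
time: 26.55
tool_pos: [683.8, -290.5, 139.6]
tcp_rot: [-179.9, -0.1, 129.4]
ft_force: [-0.6, 0.7, -1.2]
finger_gap: -0.1
grip_force: 0.0
```

```bash
python3 m4.py; python3 m3.py
python3 - <<'E'
from h import *
t=snapshot("side")[80:350,230:450];cv2.imwrite("pics/l.png",cv2.resize(t,None,fx=2.2,fy=2.2,interpolation=2))
E
```

```text
26.55 [ 683.77150716 -290.4860167   139.64692233] [-1.79940478e+02 -1.15315810e-01  1.29421090e+02] [-0.64670732  0.7263704  -1.16787878]
75 [ 564.1 -134.1   62. ] 41.3
20 [ 536.8 -125.9   62. ] 57.2
disc [695.01902933 119.04084311] 44
arm deg -17.145307080559363 rows 25 hub [535.96933334 164.40933642] 164 line-hub offset y 2.805596766345701
lateral miss mm 0.8539763637181317 deg 0.29654085724229007 hub->disc deg -15.920654872853433
```

View pics/l.png

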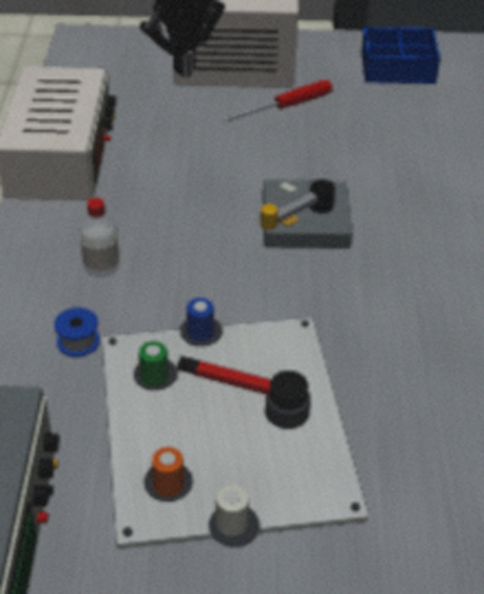

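The red arm points at the green capacitor, the lever is at its stop over the brass contact, and nothing else on the bench has moved. The gripper is clear of everything, so I'll hand in.

```bash
python3 -c "from bench import *;print(hand_in())"
```

```text
the job is handed in; nothing more can be done
None
```

Handed in: the red arm points at the green capacitor's centre to within about 0.4° by camera, and the lever was then pushed to its stop over the brass contact, the push force climbing with no further movement; the capacitors and loose items still in view were left standing (heat sink not rechecked).

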